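# Draw the brine strainer cartridge with the pull hook

## Task

Take the white-handled pull hook from its rack, feel for the wire bail of the cartridge deep in the open brine strainer, catch it and ease the cartridge out past its sticky seal with a gentle, steady pull that does not bend the bail, then stand it upright on the floor of the red wash tray. Unhook it and hang the hook back in its own slot. Do not take the cartridge in the gripper, do not drop it or press hard on it or the strainer, and leave everything else as it lies.

Things in the scene. Friction and masses are not known exactly. Their poses are not given: they have to be found in the camera images.
- strainer: Stainless strainer body, fixed, upright, cover off: smooth vertical bore 60 mm across, open at the top; mouth 125 mm above the bench in an 84 mm flange, bore floor at 6 mm. Two pipe ports reach 73 mm each way along its x at 50 mm height; foot 110 x 76 mm. Origin: bore axis at bench height, z up
- strainer_mouth (a point): Centre of the bore's mouth. Low in the bore, 26 to 36 mm above the bench, a swollen rubber seal lip grips the cartridge's neck over its wider skirt. It gives only slowly: under a steady pull of 10 to 16 N the cartridge creeps up 5 mm in 2 to 4 s and is then past it and slides freely; pulled faster than a creep, it resists with well over 20 N
- cartridge: Strainer cartridge, 0.2 to 0.3 kg, a perforated metal drum 34 mm high with a closed flat top, standing on the bore's floor: skirt 56 mm across (lowest 14 mm), neck 52 mm. Origin: centre of its underside, z up. Its top carries a hinged wire bail (see cartridge_top)
- cartridge_top (a point): Centre of the flat top and of the bail's hinge line, which runs along cartridge x. Bail: brass arch of 3.5 mm wire, 40 mm wide, 30 mm high upright. It lies over by up to 0.5 rad to EITHER side (cartridge +y or -y), not reported: feel or look. Stiff hinge: it stays where pushed, with stops at 0.56 rad. More than 20 N down or up on it bends it
- hook: Pull hook, 0.16 kg, hanging upright in the rack. Origin: shank axis at the underside of its guard (disc 32 mm across, 4 mm thick), z up. White handle 28 mm (x) by 20 mm (y), 4 to 62 mm above the origin. Shank straight down, 5 mm thick (8 mm for the first 12 mm), then a short toe towards hook +x
- hook_throat (a point): Where a wire lies in the hook: x = 6.5 mm, 89.5 mm below the hook's origin. Toe centre line 92 mm below the origin (steel 5 mm thick, lowest point 94.5 mm); the tip's centre line stands at x = 13 mm and its top 81.5 mm below the origin
- rack: Stainless tool rack, fixed, foot 110 x 170 mm, two forks of two flat prongs, their tops 121 mm above the bench; slots 13 mm wide, open to the rack's -x, 100 mm apart along y. The -y slot holds the hook, the +y slot a brush. Back plate at x = +37 mm, no higher than the prongs. Origin: bench height, z up
- rack_slot (a point): The hook's place: middle of its slot at the prongs' top, 121 mm above the bench; the hook's origin lies here (within 3 mm along the slot) when it hangs. The prongs end 25 mm in front (rack -x) of this point
- tray: Red wash tray, fixed, 260 mm (its x) by 170 mm (its y), walls 22 mm high and 3 mm thick, floor 3 mm above the bench. Origin: middle of its underside. A gasket lies in its +x half; the middle and the -x half are empty
- gasket: Black rubber ring 76 mm across, 6 mm high, lying in the tray; stays there
- brush: Blue-handled tube brush hanging in the rack's other slot, handle top 54 mm above the prongs; bystander
- cover: Steel strainer cover 84 mm across, 40 mm high over its wing grip, on the bench; bystander
- clamp: Steel pipe clamp ring, 72 mm across, 12 mm high, on the bench; bystander
- knife: Boning knife, white handle, 250 mm long, 16 mm high, lying on the bench near the robot; bystander
- sanitizer: Clear bottle 64 mm across, 170 mm high; bystander
- spice_jar: Amber jar 72 mm across, 90 mm high; bystander
Mind the look-alikes: they are no part of the job. Leave any blue, pink or turquoise look-alike of the cartridge alone.

How it is judged (in metres and radians):
On the way, in this order (a step that is already met when the one before it is completed fails the run):
1. the pull hook is out of the rack (distance between hook and rack_slot above 0.06 m), for 0.1 s.
2. the cartridge hangs on the hook, drawn clear of the bore (height (world z) of cartridge above 0.125 m and contact force between hook and cartridge above 0.8 N), for 0.2 s.
3. the cartridge stands upright in the tray, free of the hook (z of cartridge in the frame of tray below 0.006 m and angle between cartridge's own z axis and vertical below 0.08 rad and contact force between cartridge and tray above 1 N and horizontal distance between cartridge and tray below 0.13 m and contact force between hook and cartridge below 0.1 N and distance between hook_throat and cartridge_top above 0.05 m), for 0.2 s.
At the end, for the whole second after the job is handed in: the cartridge stands upright (within 0.08 rad) and still, flat on the floor of the red tray; the hook hangs upright and still in its own slot of the rack, guard resting on the prongs, anywhere along the slot from 20 mm in front of its place to 40 mm behind it (x of cartridge in the frame of tray between -0.105 and 0.105 m and y of cartridge in the frame of tray between -0.06 and 0.06 m and z of cartridge in the frame of tray below 0.006 m and angle between cartridge's own z axis and vertical below 0.08 rad and linear speed of each of cartridge, hook below 0.02 m/s and z of hook in the frame of rack_slot between -0.004 and 0.004 m and angle between hook's own z axis and vertical below 0.1 rad and x of hook in the frame of rack_slot between -0.02 and 0.04 m and y of hook in the frame of rack_slot between -0.007 and 0.007 m); the robot touches nothing.
It fails at once if the hook presses or pulls on the cartridge or its bail with more than 20 N (contact force between hook and cartridge above 20 N).
It fails at once if the hook bears on the strainer body with more than 15 N (contact force between hook and strainer above 15 N).
It fails at once if the gripper or arm touches the cartridge (contact force between any of the fingers, the arm and cartridge above 0.5 N).
It fails at once if the cartridge is dropped or banged on the tray (more than 20 N) (contact force between cartridge and tray above 20 N).
It fails at once if a bystander (gasket, brush, cover, clamp, knife, bottle or jar) is shifted by more than 20 mm (distance of any of gasket, brush, cover, clamp, knife, sanitizer, spice_jar from where it was at the start of the episode above 0.02 m).
It also fails if it takes over 72 s, if anything falls off the work surface, if the arm or the gripper's body presses on something with over 40 N, if the wrist force passes 120 N, or if a joint passes its speed limit or range.

## Robot

A 6-joint arm with a two-finger parallel gripper is mounted at the origin on the work surface. World frame = base frame: x ahead of the robot, y to its left, z up, the work surface at z = 0. Lengths are in m, angles in degrees, forces in N, time in s.
With the tool pointing down it reaches from about 0.35 to 0.925 m from the base axis. Payload 6.4 kg.
Tool frame: the origin (TCP) lies between the finger pads; the fingertips stand 14 mm ahead of it and the grasp point (between the pads) lies 5 mm behind it (r.tcp_to_tips is the distance from the TCP to the fingertips, in m); z points along the fingers, y is the direction in which the jaws open and shut (so a half turn about z gives the same grasp; the last joint's range is limited). The gripper opens to 94 mm and grips with 3 to 60 N. Pads are 16 mm wide; open, the fingers measure 119 mm over their backs; the gripper's body (75 mm by 177 mm) begins 78 mm behind the grasp point.
Start: joints at [-81.767, 14.043, 89.255, -0, 76.702, -9.975], TCP at [0.203, -0.617, 0.219] pointing down, gripper open.
Joint ranges: [-179.41, 179.41], [-58.25, 129.5], [7.25, 145.43], [-54.29, 234.29], [11.92, 165.04], [-157.13, 157.13]. Speed limits (degrees/s): [147.25, 147.25, 180, 180, 180, 180].

## Interface

Orientations are given as [roll, pitch, yaw] about the fixed x, y, z axes, in that order (R = Rz(yaw) Ry(pitch) Rx(roll)).
In Python, from workcell import r gives the robot as it stands. The module is installed in compiled form; this text tells all that it offers. Calls block until the motion is done:
- r.move_ptp(position, orientation): joint-space move of the TCP to a pose.
- r.servo_line(position, vel=0.15, ori=None, force_limit=None): straight line of the TCP; ori=None keeps the orientation; vel is the mean speed in m/s. With force_limit (N) it stops when the force on the tool has changed by that much, and returns True; else False.
- r.move_joints(angles): joint-space move.
- r.set_gripper(opening, strength=None): finger opening in m; strength is the grip in N (None keeps the last); returns when the fingers have stopped.
- r.sleep(seconds).
- r.solve_ik(position, orientation): joint angles nearest the present ones, or None.
- r.state(): the state.
- r.camera(name): name is "scene" or "top" or "wrist"; returns a dict with "color" (400x640x3 uint8, red, green, blue), "vfov" (degrees; the focal length in pixels is half the picture's height over the tangent of half this angle, whatever the lens; pixels are square), "cx", "cy" (the principal point, pixels), "rvec" (rotation vector, rad) and "tvec" (3), from world to camera coordinates, as OpenCV has them. Camera axes: x right, y down, z forward; pixel columns grow to the right and rows downward; lengths in m; the calibration is good to about 2 mm. A picture is of the moment at which its call begins. There is no depth.
A pose or a line that the arm cannot do raises r.MotionError and nothing moves.
- r.job_done(): hands the job in, once; it reports no verdict.
Trained networks look in a picture, given as the dict that the camera call returned (one of the last four; its "shot" number tells which), for a name from the list of things; names that differ only in an ending like _2 or _b are one class to them, and where a whole thing is asked for, a point or a joint stands for the part that bears it (a point fixed in the world has none). Each returns a list of dicts, best first, with "score" (0 to 1); they miss things now and then, are a little off and sometimes report something else, mostly with a low value. They report only what shows in the picture. A call takes as long as a camera call. They do not tell look-alikes from the thing itself.
- r.spot_in(picture, query): "position" ([x, y, z] in m, in world coordinates, good to about 4 mm: the middle of the surface that is visible of it).
- r.outline_of(picture, query): "pixels" (400x640 bool, what is visible of it).
- r.pinpoint(picture, query): "position" ([x, y, z] in m, in world coordinates, good to about 4 mm: a listed point, or the origin of a listed thing).
The state is a dict: "t": time; "joints": joint angles; "qd": joint speeds; "joint_efforts": joint torques, N m; "position": TCP position; "ee_rot": TCP orientation; "ft_force": force on the tool from outside, world axes, zero at the start; "wrist_torque": the same for the moment, N m; "gripper_width": finger opening in m.
Only numpy, scipy, OpenCV 4.12 (cv2) and the standard library are available. Lean on these libraries where they do the work, as an engineer would, in place of code of your own. Each camera call takes 0.05 s, during which the arm holds its last target.

## Working session

There is one attempt and no reset: what is moved stays moved. The work goes in short steps, each a Python script; the robot and the scene stay as the last script left them, time stands still between calls to the robot, and variables do not carry over. Pictures are saved under pics/ and viewed, and the job is handed in when it is done.

```bash
mkdir -p pics; ls
python3 - <<'E'
from workcell import r
import cv2
s=r.state(); print({k:(v if not hasattr(v,'tolist') else v.tolist()) for k,v in s.items()})
for n in ["scene","top","wrist"]:
    p=r.camera(n); cv2.imwrite(f"pics/a_{n}.png",p["color"][:,:,::-1]); print(n,p["vfov"],p["cx"],p["cy"],p["rvec"],p["tvec"])
    for q in ["strainer","strainer_mouth","cartridge","cartridge_top","hook","hook_throat","rack","rack_slot","tray","gasket","brush","cover","clamp","knife","sanitizer","spice_jar"]:
        try: print(q,[(d["score"],[round(float(x),4) for x in d["position"]]) for d in r.pinpoint(p,q)][:4])
        except Exception as e: print(q,e)
print(r.state()["t"])
E
```

```text
pics
{'t': 0.0, 'joints': [-81.76606307445797, 14.08387650152855, 89.32443530823205, -0.002469361222315043, 76.70087798212677, -9.974094833825827], 'qd': [0.06946392704311495, 0.02795497499116771, 0.04531553946606278, -0.02687374324024709, 0.0069209075233336685, 0.030669824930605775], 'joint_efforts': [3.804993184530758e-05, -41.58432126045227, -31.45960807800293, 0.06849728291854262, 0.033383084228262305, -0.00014008834114065394], 'position': [0.203027609198835, -0.6168751292786171, 0.21835250719252858], 'ee_rot': [-179.89204442734442, -0.016546231504501945, 18.208586500255052], 'ft_force': [-0.09909067016578567, -0.43032403806555686, 0.005134261714779794], 'wrist_torque': [0.0324087724744763, -0.011118642182619591, -0.04213300765136262], 'gripper_width': 0.09442141132107101}
scene 56.46873373629638 322.069732793707 205.21377060555608 [ 1.90275823  1.84512361 -0.54827   ] [-0.00836633 -0.37071323  1.1217831 ]
strainer [(0.61, [0.5522, -0.0047, -0.0008])]
strainer_mouth [(0.82, [0.5517, -0.0037, 0.1244])]
cartridge [(0.9, [0.6452, -0.2037, -0.004]), (0.88, [0.5927, -0.1169, -0.0036])
[... 1588 characters left out ...]
0.0224, 0.0003]), (0.7, [0.4763, -0.1963, 0.1204]), (0.37, [0.4762, -0.2949, 0.1189])]
cover [(0.73, [0.7118, -0.0513, -0.0009])]
clamp [(0.57, [0.7066, 0.0574, -0.0006]), (0.55, [0.6284, 0.2044, 0.0026])]
knife [(0.94, [0.3799, 0.0238, -0.0024])]
sanitizer [(0.63, [0.7354, -0.1519, -0.0019])]
spice_jar [(0.85, [0.7208, 0.1618, 0.0012]), (0.34, [0.5483, -0.0086, 0.0056])]
wrist 65.18101889111315 323.96608914012495 200.3783728111255 [-2.37437883  1.71970538  0.21456167] [-0.65022984 -0.02369622  0.38832431]
strainer []
strainer_mouth []
cartridge []
cartridge_top []
hook []
hook_throat []
rack []
rack_slot []
tray []
gasket []
brush []
cover []
clamp []
knife []
sanitizer []
spice_jar []
2.55
```

View pics/a_scene.png

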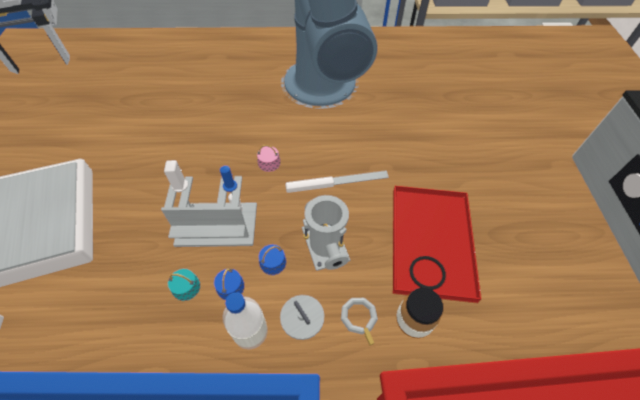

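View pics/a_top.png

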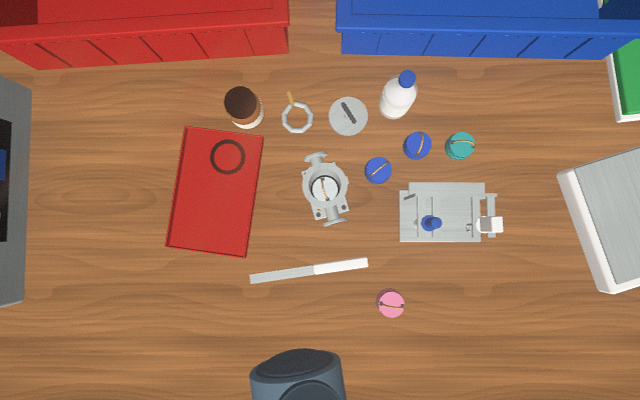

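Run:
```python
import cv2
a=cv2.imread("pics/a_top.png")
cv2.imwrite("pics/a_top_str.png",cv2.resize(a[150:260,250:390],None,fx=5,fy=5,interpolation=cv2.INTER_CUBIC))
```

```text
(no output)
```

View pics/a_top_str.png

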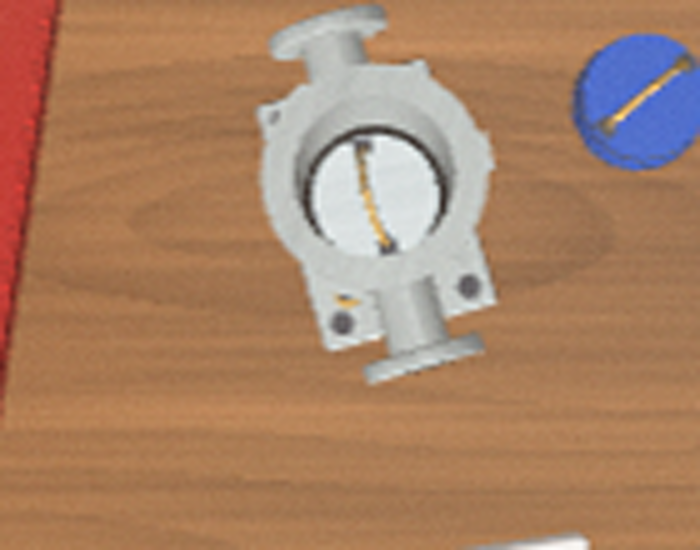

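```bash
cat > geo.py <<'E'
import numpy as np, cv2
CAM={"top":(50.91318762253199,318.12783580088796,198.56792108495287,[ 2.16587526,-2.18502922,0.05148932],[0.01368984,0.5338951,0.86316643]),
"scene":(56.46873373629638,322.069732793707,205.21377060555608,[ 1.90275823,1.84512361,-0.54827],[-0.00836633,-0.37071323,1.1217831])}
def c2(p): return (p["vfov"],p["cx"],p["cy"],p["rvec"],p["tvec"])
def prep(c):
    R=cv2.Rodrigues(np.array(c[3],float).reshape(3))[0]; f=200/np.tan(np.radians(c[0]/2)); return R,f,np.array(c[4],float).reshape(3)
def back(c,uv,z):
    R,f,t=prep(c); d=R.T@np.array([(uv[0]-c[1])/f,(uv[1]-c[2])/f,1]); o=-R.T@t
    return o+d*(z-o[2])/d[2]
def proj(c,p):
    R,f,t=prep(c); q=R@np.array(p)+t; return np.array([f*q[0]/q[2]+c[1],f*q[1]/q[2]+c[2]])
E
python3 - <<'E'
from geo import *
T=CAM["top"]; R,f,t=prep(T); print("cam",-R.T@t)
pt=lambda u,v:(250+u/5,150+v/5)
for n,u,v,z in [("h1",363,145,.043),("h2",388,247,.043),("mid",370,195,.068),("rimL",262,165,.125),("rimR",490,165,.125),("cartL",310,195,.04),("cartR",443,195,.04),("cart bot",378,258,.04),("port1",329,32,.05),("port2",425,358,.05)]:
    print(n,back(T,pt(u,v),z).round(4))
import cv2
a=cv2.imread("pics/a_top.png"); cv2.imwrite("pics/a_rack.png",cv2.resize(a[170:255,390:515],None,fx=6,fy=6,interpolation=cv2.INTER_CUBIC))
a=cv2.imread("pics/a_scene.png"); cv2.imwrite("pics/a_rack2.png",cv2.resize(a[150:260,150:270],None,fx=5,fy=5,interpolation=cv2.INTER_CUBIC))
E
```

```text
cam [ 0.47283428 -0.01013194  0.89811623]
h1 [ 0.5724 -0.001   0.043 ]
h2 [ 0.5304 -0.0108  0.043 ]
mid [ 0.5495 -0.0039  0.068 ]
rimL [0.5558 0.0356 0.125 ]
rimR [ 0.5549 -0.0487  0.125 ]
cartL [0.5523 0.0209 0.04  ]
cartR [ 0.5518 -0.0336  0.04  ]
cart bot [ 0.5261 -0.0067  0.04  ]
port1 [0.618  0.0124 0.05  ]
port2 [ 0.485  -0.0253  0.05  ]
```

View pics/a_rack.png

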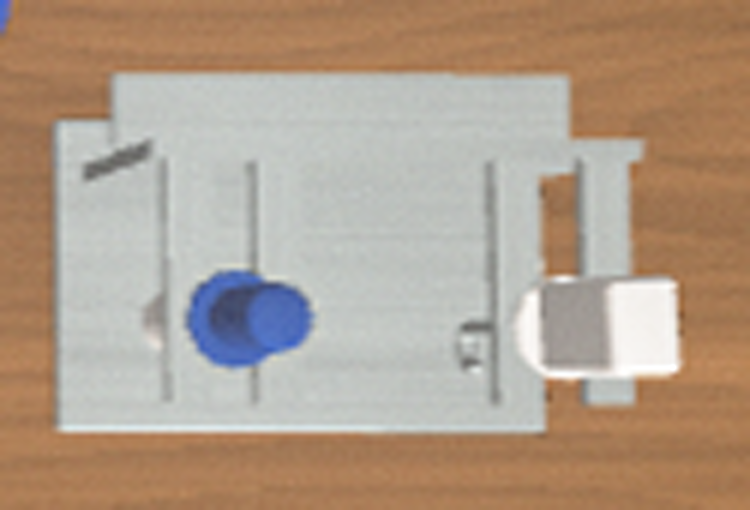

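View pics/a_rack2.png

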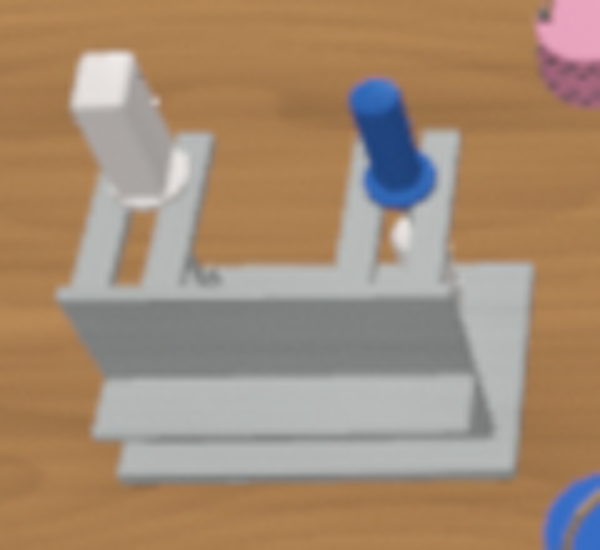

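Run:
```python
from geo import *
T=CAM["top"]
o=np.array([.4745,-.296,.121])
def pr(p): 
    u=proj(T,p); return ((u-[390,170])*6).round(0)
print("throat low shank",pr(o+[0,0,-.0895]),"shank -60",pr(o+[0,0,-.06]))
for s in(1,-1): print(s,"toe base",pr(o+[s*.013,0,-.092]),"tip",pr(o+[s*.013,0,-.0815]))
print("handle top",pr(o+[0,0,.062]),"guard",pr(o+[0,0,.004]))
P=lambda u,v,z:back(T,(390+u/6,170+v/6),z).round(4)
print("rightprong tip",P(608,404,.121),"left prong edges",P(495,404,.121),P(495,160,.121))
print("right prong inner",P(583,404,.121),P(580,175,.121),"left prong right edge",P(545,404,.121),P(543,175,.121))
print("handle top corners",P(610,280,.183),P(680,280,.183),P(610,375,.183),P(680,375,.183))
S=CAM["scene"]
for s in(1,-1): print(s,((proj(S,o+[s*.013,0,-.0815])-[150,150])*5).round())
```

```text
throat low shank [465. 335.] shank -60 [495. 334.]
1 toe base [461. 296.] tip [471. 296.]
-1 toe base [464. 373.] tip [474. 373.]
handle top [644. 332.] guard [567. 333.]
rightprong tip [ 0.4529 -0.309   0.121 ] left prong edges [ 0.4531 -0.2749  0.121 ] [ 0.5277 -0.2774  0.121 ]
right prong inner [ 0.4529 -0.3015  0.121 ] [ 0.5228 -0.3031  0.121 ] left prong right edge [ 0.453 -0.29   0.121] [ 0.5229 -0.2918  0.121 ]
handle top corners [ 0.4892 -0.287   0.183 ] [ 0.489  -0.3065  0.183 ] [ 0.4626 -0.286   0.183 ] [ 0.4624 -0.3055  0.183 ]
1 [200. 316.]
-1 [209. 266.]
```

Run:
```python
from workcell import r
from geo import *
O=[180,0,178]
r.set_gripper(0.06,60)
r.move_ptp([.4757,-.2963,.26],O)
p=r.camera("wrist"); cv2.imwrite("pics/b_wrist.png",p["color"][:,:,::-1]); print(c2(p))
R,f,t=prep(c2(p)); print("cam",-R.T@t, "axis",R[2])
for q in ["hook","rack_slot"]: print(q,r.pinpoint(p,q))
s=r.state(); print(s["t"],s["joints"],s["position"])
```

```text
(65.18101889111315, 323.96608914012495, 200.3783728111255, array([-2.12434519, -2.04835991, -0.2554524 ]), array([ 0.27910623, -0.50718115,  0.30741977]))
cam [ 0.40535229 -0.29377337  0.42311541] axis [ 0.24618445 -0.00973975 -0.96917406]
hook [{'position': [0.4723, -0.2953, 0.1222], 'score': 0.59}]
rack_slot [{'position': [0.4769, -0.2944, 0.1178], 'score': 0.73}]
5.2417 [-4.35556209e+01  2.00264739e-01  1.00153829e+02 -2.20547833e-03
  7.96532959e+01 -1.31497616e+02] [ 0.47549695 -0.29674835  0.25990944]
```

View pics/b_wrist.png

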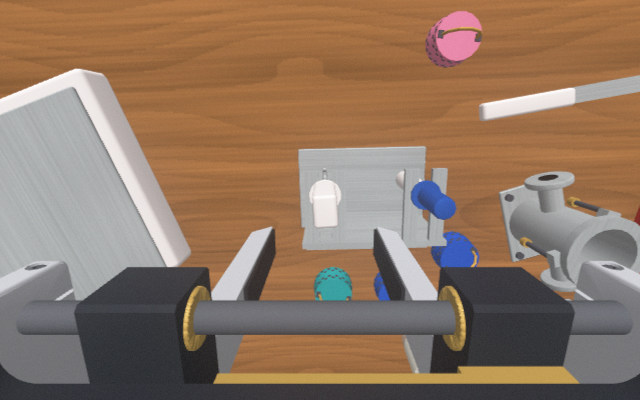

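Run:
```python
from geo import *
a=cv2.imread("pics/b_wrist.png"); cv2.imwrite("pics/b_crop.png",cv2.resize(a[140:260,280:460],None,fx=4,fy=4,interpolation=cv2.INTER_CUBIC))
c=(65.18101889111315, 323.96608914012495, 200.3783728111255, [-2.12434519, -2.04835991, -0.2554524 ], [ 0.27910623, -0.50718115,  0.30741977])
for y in(-.2963,): 
  for dx,dy in((-.014,-.01),(-.014,.01),(.014,-.01),(.014,.01)): print(((proj(c,[.4757+dx,y+dy,.183])-[280,140])*4).round())
  print("slot front",[((proj(c,[.453,y+s*.0065,.121])-[280,140])*4).round() for s in(-1,1)])
```

```text
[124. 220.]
[225. 217.]
[130. 355.]
[229. 351.]
slot front [array([147., 127.]), array([200., 125.])]
```

View pics/b_crop.png

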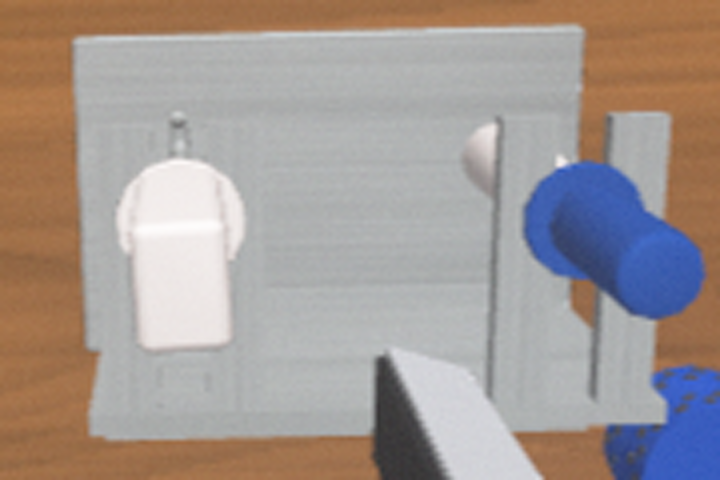

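Run:
```python
from workcell import r
from geo import *
def st(n):
    s=r.state(); print(n,round(s["t"],2),s["position"].round(4) if hasattr(s["position"],"round") else s["position"],np.round(s["ft_force"],2),np.round(s["wrist_torque"],2),round(s["gripper_width"],4))
O=[180,0,178]
x,y=.4757,-.2957
r.servo_line([x,y,.152],vel=.15,ori=O); st("down")
r.set_gripper(0.0,60); st("grip")
r.servo_line([x,y,.166],vel=.08); st("up")
r.servo_line([x-.075,y+.0019,.166],vel=.15); st("out")
a=np.radians(104); n=np.array([np.cos(a),np.sin(a)])
q=np.array([.5515,-.006])-n*.085
r.servo_line([x-.08,y+.002,.29],vel=.25)
r.move_ptp([q[0],q[1],.29],[180,0,104]); st("view")
p=r.camera("wrist"); cv2.imwrite("pics/c_wrist.png",p["color"][:,:,::-1]); print(c2(p))
for k in ["cartridge","cartridge_top","strainer_mouth","hook_throat"]: print(k,[(d["score"],np.round(d["position"],4)) for d in r.pinpoint(p,k)][:2])
print(r.state()["joints"])
```

```text
down 6.11 [ 0.4762 -0.2962  0.1531] [-0.16 -0.47  0.52] [ 0.1  -0.11 -0.04] 0.0602
grip 6.81 [ 0.4757 -0.2957  0.1521] [-1.58  1.04 -0.02] [ 0.02 -0.07 -0.03] 0.02
up 7.13 [ 0.4761 -0.296   0.1669] [ 0.22  0.18 -1.77] [ 0.06 -0.18  0.05] 0.0198
out 7.78 [ 0.401  -0.294   0.1662] [-0.2  -0.62 -1.46] [ 0.01 -0.17 -0.  ] 0.0197
view 10.03 [ 0.5717 -0.0887  0.2892] [-0.47 -0.58 -2.  ] [-0.05 -0.08  0.01] 0.02
(65.18101889111315, 323.96608914012495, 200.3783728111255, array([-2.87244622, -0.35195637, -0.04208154]), array([-0.53404788, -0.25973974,  0.40147653]))
cartridge [(0.91, array([ 0.317 , -0.1405, -0.0006])), (0.8, array([ 0.554 , -0.0097,  0.0041]))]
cartridge_top [(0.87, array([ 0.5496, -0.0044,  0.0387])), (0.77, array([ 0.3189, -0.1377,  0.0353]))]
strainer_mouth [(0.54, array([ 0.4802, -0.1934,  0.1214]))]
hook_throat [(0.9, array([ 0.5708, -0.0821,  0.1696]))]
[-2.00484233e+01  1.60167398e+00  9.56077009e+01 -1.16245761e-03
  8.27850227e+01 -3.40158122e+01]
```

View pics/c_wrist.png

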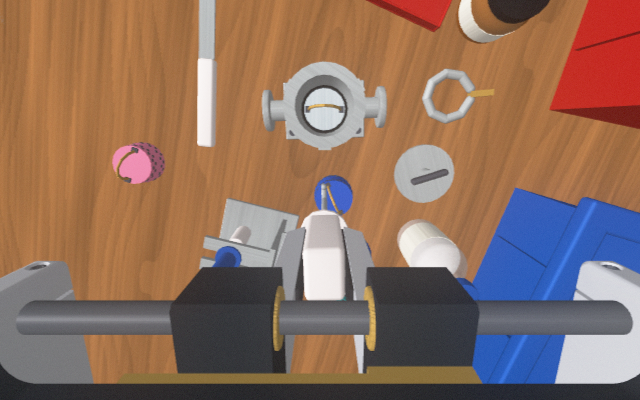

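Run:
```python
from geo import *
a=cv2.imread("pics/c_wrist.png"); cv2.imwrite("pics/c_crop.png",cv2.resize(a[55:160,255:395],None,fx=5,fy=5,interpolation=cv2.INTER_CUBIC))
cv2.imwrite("pics/c_crop2.png",cv2.resize(a[170:270,275:375],None,fx=5,fy=5,interpolation=cv2.INTER_CUBIC))
c=(65.18101889111315, 323.96608914012495, 200.3783728111255, [-2.87244622, -0.35195637, -0.04208154], [-0.53404788, -0.25973974,  0.40147653])
R,f,t=prep(c); print(-R.T@t)
```

```text
[ 0.55572403 -0.01925941  0.45238827]
```

View pics/c_crop.png

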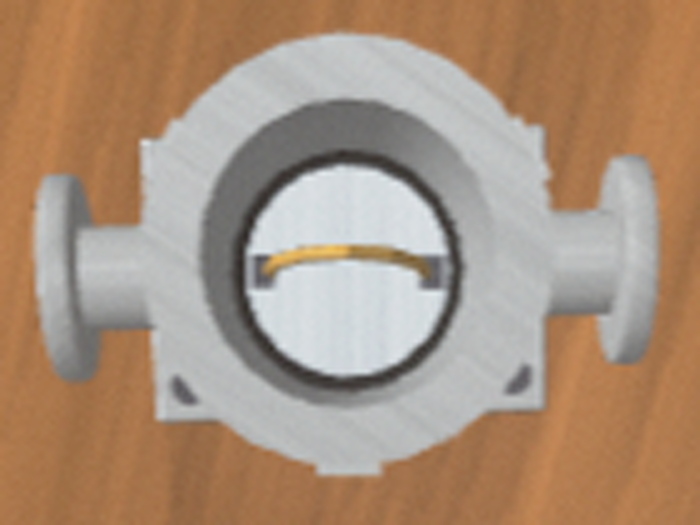

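View pics/c_crop2.png

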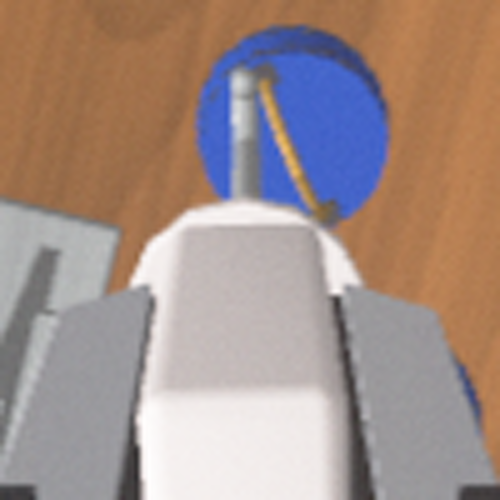

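Run:
```python
from geo import *
W=(65.18101889111315, 323.96608914012495, 200.3783728111255, [-2.87244622, -0.35195637, -0.04208154], [-0.53404788, -0.25973974,  0.40147653])
T=CAM["top"]
wp=lambda u,v:(255+u/5,55+v/5)
tp=lambda u,v:(250+u/5,150+v/5)
h1=back(W,wp(262,272),.042);h2=back(W,wp(434,272),.042);print("hinge W",h1.round(4),h2.round(4),np.degrees(np.arctan2(*(h2-h1)[[1,0]])))
print("top disc center W",back(W,wp(348,270),.04).round(4), "flange W", back(W,wp(345,252),.125).round(4),"bore mouth",back(W,wp(345,252),.125).round(4))
a=np.radians(104);n=np.array([np.cos(a),np.sin(a),0]);e=np.array([n[1],-n[0],0])
for nm,C,uvh,uva in(("W",W,wp(348,272),wp(350,252)),("T",T,tp(375.5,196),tp(369,195))):
    h=back(C,uvh,.042)
    for th in np.arange(-.3,.56,.1):
        ap=h+n*.0283*np.sin(th)+np.array([0,0,.0283*np.cos(th)])
        d=proj(C,ap)-np.array(uva); print(nm,round(th,1),ap.round(4),d.round(2))
# hook shank location in picture
c2=lambda u,v:(275+u/5,170+v/5)
P=np.array([.5717,-.0887,.2892-.031])
print("shank pred",[((proj(W,P-[0,0,z])-[275,170])*5).round() for z in(.004,.03,.06,.09)],"tip",((proj(W,P+n*.013-[0,0,.0815])-[275,170])*5).round())
```

```text
hinge W [ 0.5316 -0.0109  0.042 ] [ 5.736e-01 -4.000e-04  4.200e-02] 13.95874925861517
top disc center W [ 0.5525 -0.0051  0.04  ] flange W [ 0.5517 -0.0048  0.125 ] bore mouth [ 0.5517 -0.0048  0.125 ]
W -0.3 [ 0.5546 -0.0138  0.069 ] [-0.38 10.55]
W -0.2 [ 0.554  -0.0111  0.0697] [-0.38  8.13]
W -0.1 [ 0.5533 -0.0084  0.0702] [-0.38  5.65]
W 0.0 [ 0.5526 -0.0057  0.0703] [-0.39  3.15]
W 0.1 [ 0.5519 -0.0029  0.0702] [-0.39  0.64]
W 0.2 [ 5.512e-01 -2.000e-04  6.970e-02] [-0.39 -1.84]
W 0.3 [0.5506 0.0024 0.069 ] [-0.39 -4.26]
W 0.4 [0.5499 0.005  0.0681] [-0.39 -6.58]
W 0.5 [0.5493 0.0075 0.0668] [-0.39 -8.79]
T -0.3 [ 0.5535 -0.0141  0.069 ] [ 5.31 -2.11]
T -0.2 [ 0.5528 -0.0114  0.0697] [ 3.97 -1.79]
T -0.1 [ 0.5521 -0.0087  0.0702] [ 2.6  -1.46]
T 0.0 [ 0.5514 -0.0059  0.0703] [ 1.22 -1.11]
T 0.1 [ 0.5508 -0.0032  0.0702] [-0.16 -0.74]
T 0.2 [ 5.501e-01 -5.000e-04  6.970e-02] [-1.53 -0.37]
T 0.3 [0.5494 0.0022 0.069 ] [-2.86  0.01]
T 0.4 [0.5488 0.0048 0.0681] [-4.15  0.39]
T 0.5 [0.5482 0.0072 0.0668] [-5.38  0.77]
shank pred [array([238., 303.]), array([239., 244.]), array([239., 190.]), array([240., 147.])] tip [240.  88.]
```

```bash
cat >> geo.py <<'E'
def st(r,n):
    s=r.state(); print(n,round(s["t"],2),np.round(s["position"],4),np.round(s["ft_force"],2),np.round(s["wrist_torque"],2),round(s["gripper_width"],4)); return s
a_=np.radians(104);n2=np.array([np.cos(a_),np.sin(a_)])
E
python3 - <<'E'
from workcell import r
from geo import *
w=np.array([.5517,-.0026])+np.array([.0004,.0001])
q=w-n2*.021
r.servo_line([*q,.26],vel=.2); 
print(r.servo_line([*q,.20],vel=.12,force_limit=6)); st(r,"a")
print(r.servo_line([*q,.1722],vel=.04,force_limit=5)); st(r,"b")
p=r.camera("top"); cv2.imwrite("pics/d_top.png",cv2.resize(p["color"][130:240,250:400,::-1],None,fx=5,fy=5,interpolation=cv2.INTER_CUBIC))
p=r.camera("scene"); cv2.imwrite("pics/d_scene.png",cv2.resize(p["color"][140:280,260:400,::-1],None,fx=4,fy=4,interpolation=cv2.INTER_CUBIC))
p=r.camera("wrist"); cv2.imwrite("pics/d_wrist.png",p["color"][:,:,::-1])
E
```

```text
False
a 11.44 [ 0.5578 -0.0234  0.2008] [ 0.35  0.27 -0.95] [-0.05 -0.06 -0.  ] 0.0198
False
b 12.28 [ 0.5573 -0.0229  0.1724] [-0.31  0.2  -0.74] [-0.01 -0.08 -0.01] 0.0198
```

View pics/d_top.png

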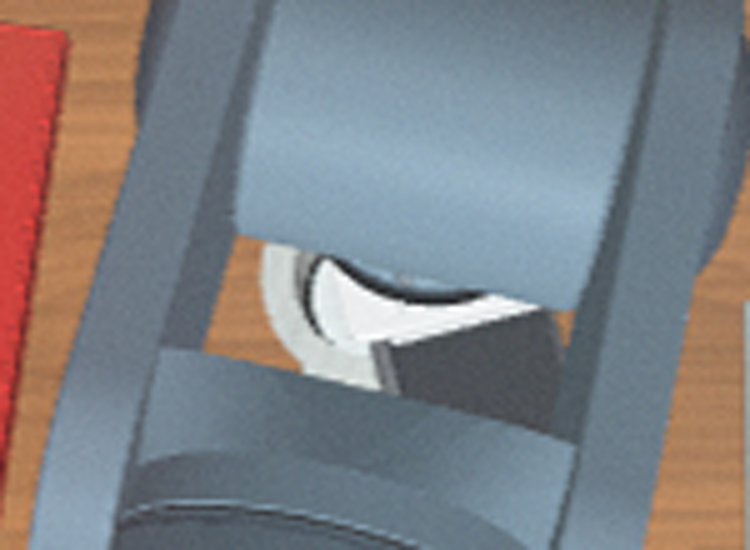

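View pics/d_wrist.png

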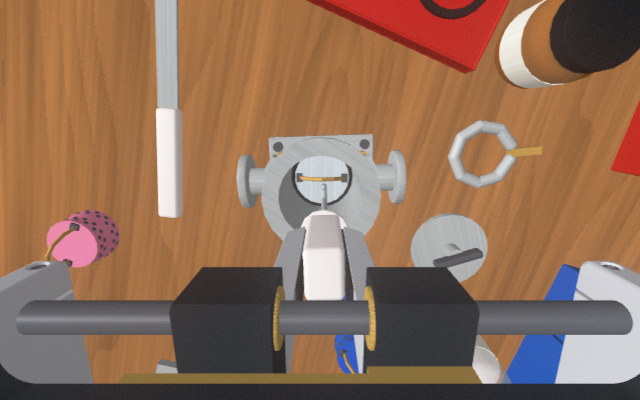

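Run:
```python
from workcell import r
from geo import *
w=np.array([.5517,-.0026])+np.array([.0004,.0001])
q=w-n2*.0065
print(r.servo_line([*q,.1722],vel=.03,force_limit=4)); st(r,"slid")
p=r.camera("wrist"); cv2.imwrite("pics/e_wrist.png",cv2.resize(p["color"][120:250,230:420,::-1],None,fx=4,fy=4,interpolation=cv2.INTER_CUBIC))
r.sleep(.2)
F=np.mean([r.state()["ft_force"] for _ in range(3)],axis=0);print(F)
print(r.servo_line([*q,.193],vel=.012,force_limit=4)); st(r,"lift")
p=r.camera("wrist"); cv2.imwrite("pics/e_wrist2.png",cv2.resize(p["color"][120:250,230:420,::-1],None,fx=4,fy=4,interpolation=cv2.INTER_CUBIC))
st(r,"x")
```

```text
False
slid 13.07 [ 0.5537 -0.0087  0.1722] [-0.28 -0.45 -1.83] [-0.02 -0.13  0.01] 0.0196
[ 0.48679098  0.36573709 -1.5484041 ]
True
lift 14.61 [ 0.5527 -0.0087  0.1879] [-0.03  0.59 -1.28] [ 0.03 -0.11  0.  ] 0.0201
x 14.66 [ 0.5524 -0.0086  0.1874] [ 0.15  0.13 -1.13] [-0.05 -0.11 -0.02] 0.02
```

View pics/e_wrist.png

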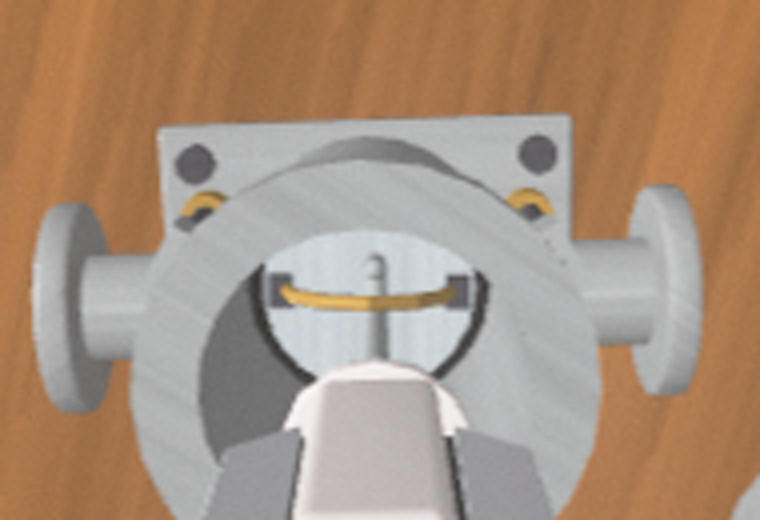

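View pics/e_wrist2.png

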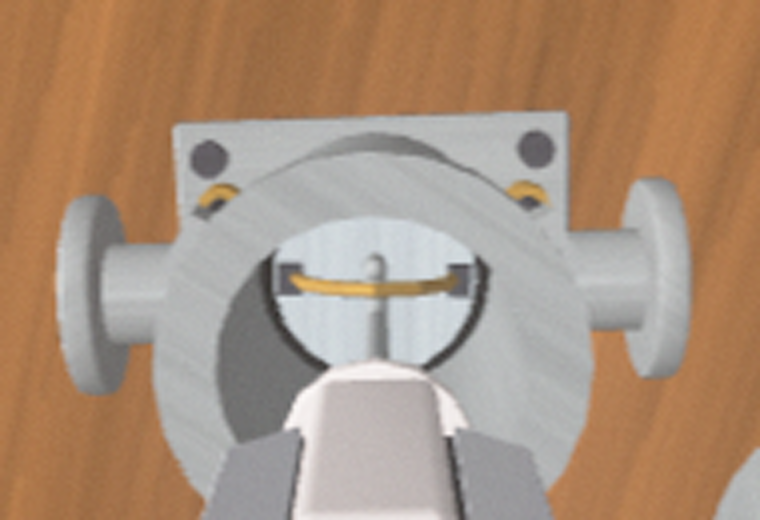

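```bash
cat > pull.py <<'E'
from workcell import r
from geo import *
import sys
xy=np.array([.5521,-.0025])-n2*.0065
def F():
    return -1.5-np.mean([r.state()["ft_force"][2] for _ in range(2)])
z=float(sys.argv[1]); goal=float(sys.argv[2]); tmax=float(sys.argv[3]); zmax=float(sys.argv[4])
t0=r.state()["t"]; log=[]
while True:
    f=F(); t=r.state()["t"]; log.append((round(t-t0,2),round(z*1e3,2),round(f,1)))
    if t-t0>tmax or f>16.5 or z>zmax: break
    d=np.clip(6e-5*(goal-f),-3e-4,4e-4)
    z+=d
    r.servo_line([*xy,z],vel=.01)
print(log[::max(1,len(log)//40)]); print(log[-1]); st(r,"end")
E
python3 pull.py .1874 12 2.0 .195
```

```text
[(0.0, 187.4, np.float64(-0.4)), (0.3, np.float64(187.8), np.float64(-0.4)), (0.55, np.float64(188.2), np.float64(-0.3)), (0.8, np.float64(188.6), np.float64(2.0)), (1.05, np.float64(189.0), np.float64(2.8)), (1.3, np.float64(189.4), np.float64(3.5)), (1.55, np.float64(189.8), np.float64(5.3)), (1.8, np.float64(190.2), np.float64(6.3)), (2.05, np.float64(190.54), np.float64(8.1))]
(2.05, np.float64(190.54), np.float64(8.1))
end 16.71 [ 0.5534 -0.0088  0.1902] [ 0.24 -0.12 -9.55] [-0.13 -0.19  0.05] 0.0198
```

```bash
sed -i 's/6e-5\*(goal-f),-3e-4,4e-4/1.5e-4*(goal-f),-6e-4,7e-4/' pull.py
sed -i 's/^    if t-t0>tmax/    if len(log)>4 and max(l[2] for l in log)>10 and f<5: break\n    if t-t0>tmax/' pull.py
python3 pull.py .19054 13 5 .205
```

```text
[(0.0, 190.54, np.float64(8.1)), (0.25, np.float64(191.24), np.float64(10.7)), (0.5, np.float64(191.58), np.float64(11.2)), (0.75, np.float64(191.85), np.float64(13.9)), (1.0, np.float64(191.71), np.float64(13.2)), (1.25, np.float64(191.67), np.float64(13.4)), (1.5, np.float64(191.61), np.float64(12.8)), (1.75, np.float64(191.63), np.float64(11.7)), (2.0, np.float64(191.84), np.float64(11.4)), (2.25, np.float64(192.07), np.float64(11.7)), (2.5, np.float64(192.26), np.float64(11.6)), (2.75, np.float64(192.47), np.float64(12.3)), (3.0, np.float64(192.57), np.float64(10.6)), (3.25, np.float64(192.94), np.float64(9.0)), (3.5, np.float64(193.54), np.float64(8.9)), (3.75, np.float64(194.16), np.float64(8.1)), (4.0, np.float64(194.86), np.float64(9.7)), (4.25, np.float64(195.36), np.float64(8.5)), (4.5, np.float64(196.03), np.float64(7.8)), (4.75, np.float64(196.73), np.float64(6.8)), (5.0, np.float64(197.43), np.float64(6.3)), (5.25, np.float64(198.13), np.float64(5.6))]
(5.25, np.float64(198.13), np.float64(5.6))
end 21.96 [ 0.5538 -0.0088  0.1984] [-0.57 -0.51 -7.1 ] [-0.18 -0.1   0.03] 0.0197
```

```bash
python3 pull.py .19813 12 3 .207
```

```text
[(0.0, 198.13, np.float64(5.6)), (0.25, np.float64(198.83), np.float64(5.5)), (0.5, np.float64(199.53), np.float64(5.7)), (0.75, np.float64(200.23), np.float64(5.9)), (1.0, np.float64(200.93), np.float64(4.7)), (1.25, np.float64(201.63), np.float64(3.9)), (1.5, np.float64(202.33), np.float64(4.9)), (1.75, np.float64(203.03), np.float64(5.4)), (2.0, np.float64(203.73), np.float64(4.1)), (2.25, np.float64(204.43), np.float64(5.0)), (2.5, np.float64(205.13), np.float64(4.6)), (2.75, np.float64(205.83), np.float64(4.0)), (3.0, np.float64(206.53), np.float64(4.0)), (3.25, np.float64(207.23), np.float64(2.3))]
(3.25, np.float64(207.23), np.float64(2.3))
end 25.21 [ 0.5538 -0.0088  0.2075] [-0.13  0.68 -3.76] [-0.12 -0.09 -0.02] 0.02
```

Run:
```python
from workcell import r
from geo import *
xy=np.array([.5521,-.0025])-n2*.0065
print(r.servo_line([*xy,.235],vel=.03,force_limit=6)); st(r,"a")
print(r.servo_line([*xy,.335],vel=.07,force_limit=6)); st(r,"b")
r.sleep(.3)
p=r.camera("scene"); cv2.imwrite("pics/f_scene.png",p["color"][:,:,::-1])
p=r.camera("wrist"); cv2.imwrite("pics/f_wrist.png",p["color"][:,:,::-1])
st(r,"c")
```

```text
False
a 26.28 [ 0.5535 -0.0088  0.2347] [ 0.42 -0.35 -3.82] [-0.09 -0.11  0.01] 0.02
False
b 27.86 [ 0.5534 -0.0088  0.3343] [-0.26 -0.75 -2.82] [-0.06 -0.11  0.01] 0.0199
c 28.26 [ 0.5537 -0.0088  0.3349] [-0.34  0.14 -4.18] [-0.1  -0.11 -0.01] 0.0196
```

View pics/f_scene.png

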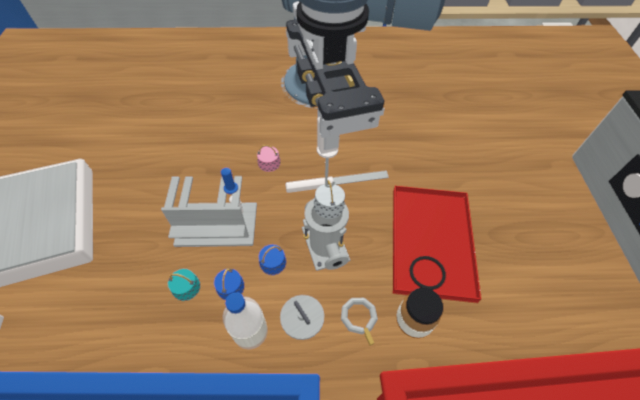

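View pics/f_wrist.png

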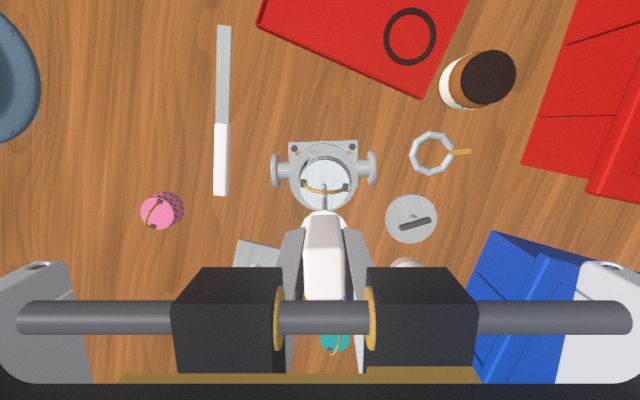

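Run:
```python
from geo import *
T=CAM["top"]
for u,v in((186,127),(264,137),(246,257),(166,246)): print(back(T,(u,v),.022).round(4))
```

```text
[0.6893 0.2893 0.022 ]
[0.6656 0.1226 0.022 ]
[0.4134 0.1599 0.022 ]
[0.4374 0.3279 0.022 ]
```

Run:
```python
from workcell import r
from geo import *
c=np.array([.512,.231])-n2*.0065
r.servo_line([*c,.335],vel=.11); st(r,"over")
r.servo_line([*c,.205],vel=.09); r.sleep(.4); st(r,"low")
p=r.camera("scene"); cv2.imwrite("pics/g_scene.png",cv2.resize(p["color"][120:310,340:530,::-1],None,fx=3,fy=3,interpolation=cv2.INTER_CUBIC))
```

```text
over 30.56 [0.5137 0.2243 0.335 ] [ 0.98 -0.19 -4.02] [-0.05 -0.09 -0.  ] 0.0204
low 32.55 [0.5136 0.2247 0.2051] [-0.23 -0.26 -4.27] [-0.03 -0.13  0.01] 0.02
```

View pics/g_scene.png

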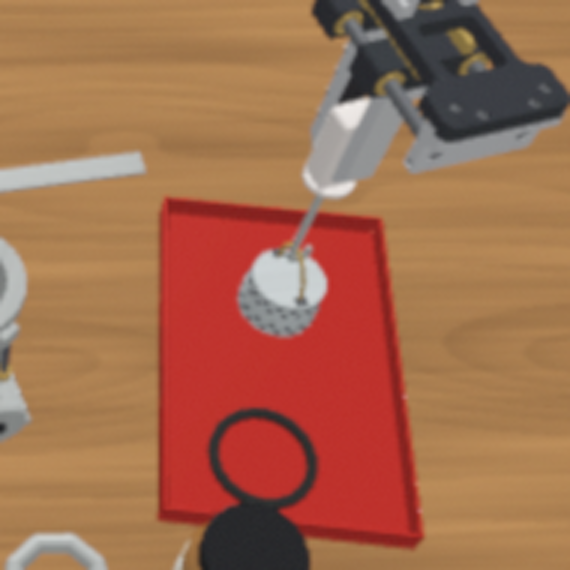

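Cartridge hangs nearly level over the middle of the tray (crop pixel ~(285,290)), clear of the gasket. Lowering slowly.

Run:
```python
from workcell import r
from geo import *
c=np.array([.512,.231])-n2*.0065
for z in(.196,.190,.187,.185,.183,.181,.179,.175,.172,.169):
    r.servo_line([*c,z],vel=.025)
    s=r.state(); print(z,np.round(s["ft_force"],1),round(s["t"],2))
p=r.camera("scene"); cv2.imwrite("pics/h_scene.png",cv2.resize(p["color"][120:310,340:530,::-1],None,fx=3,fy=3,interpolation=cv2.INTER_CUBIC))
p=r.camera("wrist"); cv2.imwrite("pics/h_wrist.png",cv2.resize(p["color"][120:250,230:420,::-1],None,fx=4,fy=4,interpolation=cv2.INTER_CUBIC))
```

```text
0.196 [ 0.6 -0.4 -4. ] 33.11
0.19 [-0.2 -0.4 -4.8] 33.5
0.187 [-0.7  0.1 -3.9] 33.77
0.185 [ 0.8  1.  -1.5] 34.02
0.183 [-0.2  0.1 -1.5] 34.27
0.181 [ 0.3 -0.1 -1.4] 34.52
0.179 [-0.2 -0.4 -1.5] 34.77
0.175 [ 0.3 -0.3 -1.9] 35.08
0.172 [-0.2  0.1 -1.8] 35.34
0.169 [ 0.8 -1.2 -2. ] 35.61
```

View pics/h_scene.png

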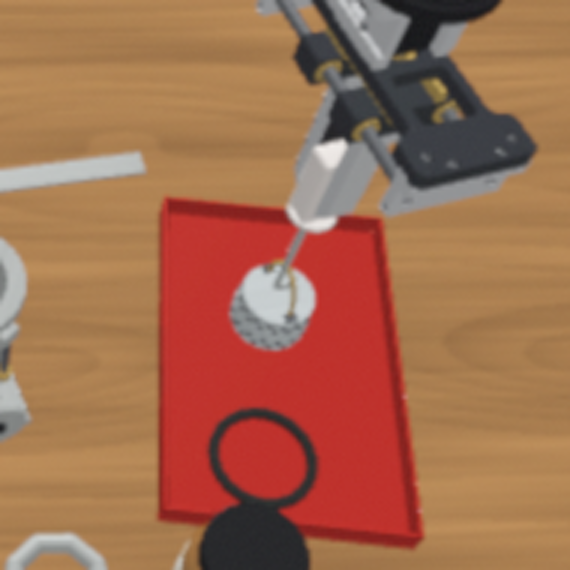

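View pics/h_wrist.png

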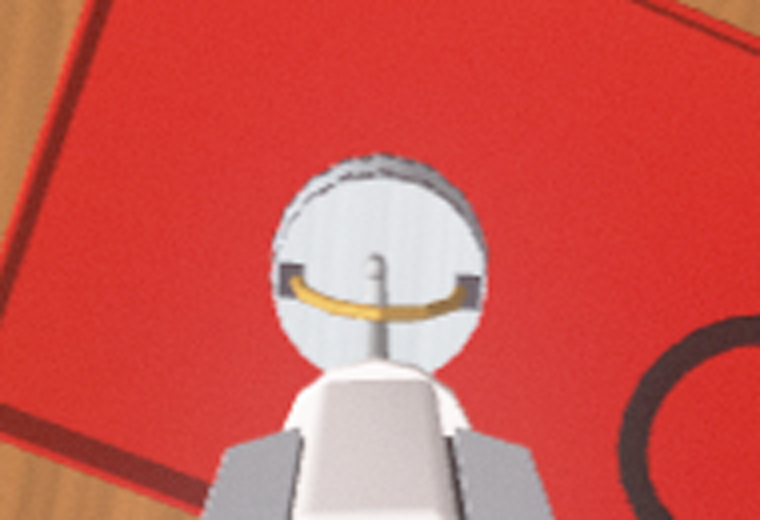

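Run:
```python
from workcell import r
from geo import *
c=np.array([.512,.231])-n2*.0065
q=c-n2*.024
b=r.servo_line([*q,.169],vel=.04,force_limit=3.5); print(b); st(r,"back")
p=r.camera("wrist"); cv2.imwrite("pics/i_wrist.png",cv2.resize(p["color"][80:250,230:420,::-1],None,fx=4,fy=3.5,interpolation=cv2.INTER_CUBIC))
```

```text
False
back 36.46 [0.5194 0.2014 0.169 ] [ 0.51  0.04 -1.7 ] [ 0.04 -0.11 -0.  ] 0.0198
```

View pics/i_wrist.png

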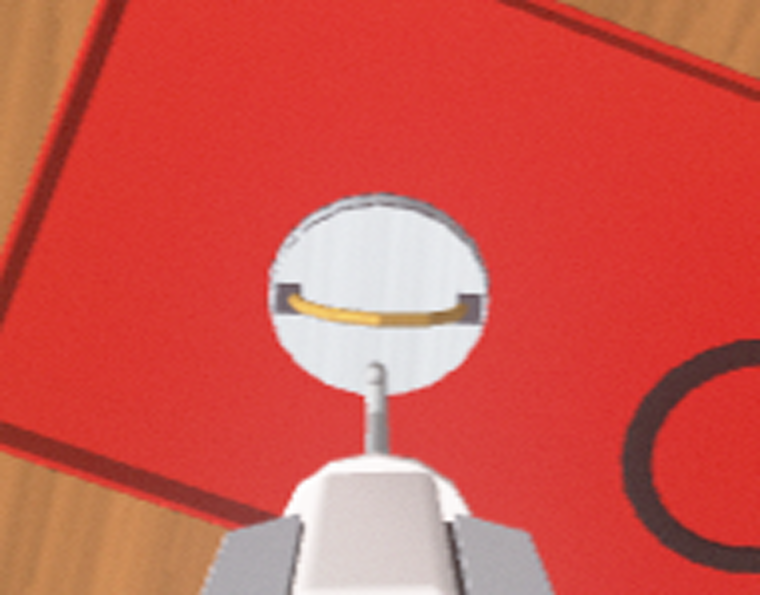

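Run:
```python
from workcell import r
from geo import *
c=np.array([.512,.231])-n2*.0305
r.servo_line([*c,.30],vel=.12)
r.sleep(.1)
p=r.camera("wrist"); cv2.imwrite("pics/j_tray.png",cv2.resize(p["color"][0:250,180:500,::-1],None,fx=2.3,fy=2.3,interpolation=cv2.INTER_CUBIC))
x,y=.4757,-.2957
O=[180,0,178]
r.move_ptp([x-.085,y+.0022,.30],O); st(r,"front hi")
r.servo_line([x-.085,y+.0022,.166],vel=.15,ori=O); r.sleep(.2); st(r,"front")
p=r.camera("wrist"); cv2.imwrite("pics/j_wrist.png",p["color"][:,:,::-1]); print(c2(p))
p=r.camera("scene"); cv2.imwrite("pics/j_scene.png",cv2.resize(p["color"][100:260,130:290,::-1],None,fx=3.6,fy=3.6,interpolation=cv2.INTER_CUBIC))
```

```text
front hi 39.91 [ 0.391  -0.2932  0.3   ] [ 0.6   0.31 -1.4 ] [ 0.07 -0.13  0.02] 0.0198
front 41.15 [ 0.3911 -0.2939  0.1669] [ 0.   -0.03 -0.61] [ 0.07 -0.09  0.04] 0.0197
(65.18101889111315, 323.96608914012495, 200.3783728111255, array([-2.12184367, -2.04842587, -0.25541984]), array([ 0.28002227, -0.40209945,  0.23725652]))
```

View pics/j_tray.png

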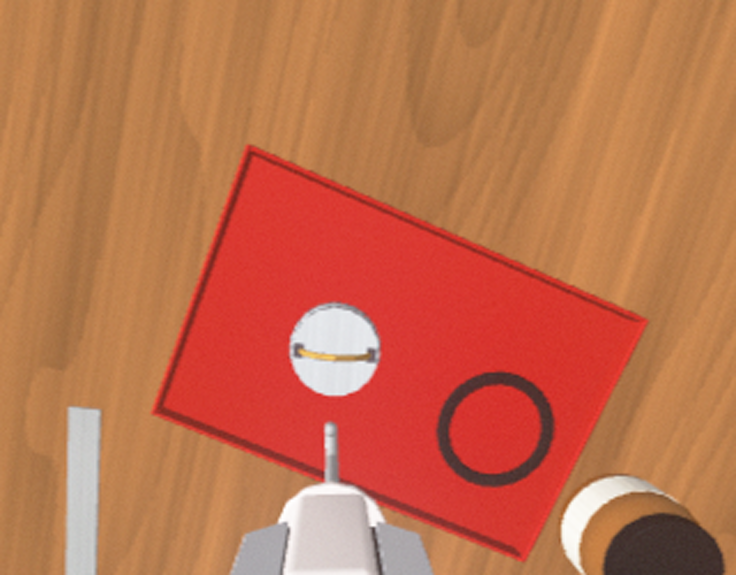

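View pics/j_wrist.png

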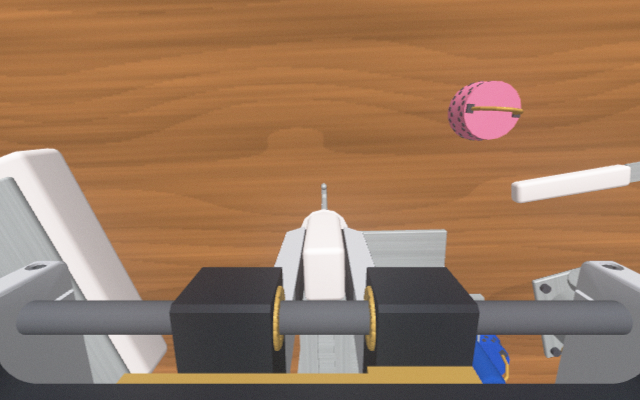

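View pics/j_scene.png

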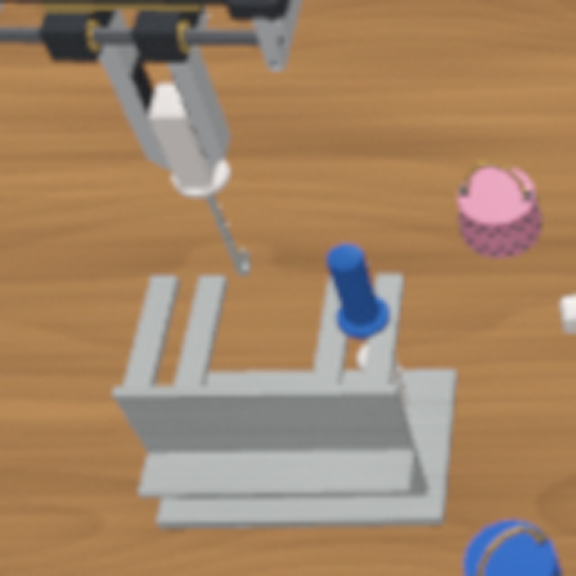

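Cartridge stands in the tray, hook is upright in the gripper in front of its slot, aligned. Inserting.

Run:
```python
from workcell import r
from geo import *
x,y=.4757,-.2957
b=r.servo_line([x,y,.166],vel=.08,force_limit=6); s=st(r,f"in {b}")
if not b:
    b=r.servo_line([x,y,.148],vel=.025,force_limit=3); st(r,f"down {b}")
    p=r.camera("scene"); cv2.imwrite("pics/k_scene.png",cv2.resize(p["color"][100:260,130:290,::-1],None,fx=3.6,fy=3.6,interpolation=cv2.INTER_CUBIC))
    p=r.camera("wrist"); cv2.imwrite("pics/k_wrist.png",p["color"][:,:,::-1])
```

```text
in False 42.47 [ 0.4754 -0.2957  0.1659] [ 0.06  0.69 -2.01] [ 0.01 -0.13 -0.03] 0.0196
down True 43.02 [ 0.4753 -0.2957  0.152 ] [-0.97 -0.2   3.85] [-0.01  0.04 -0.06] 0.0195
```

View pics/k_scene.png

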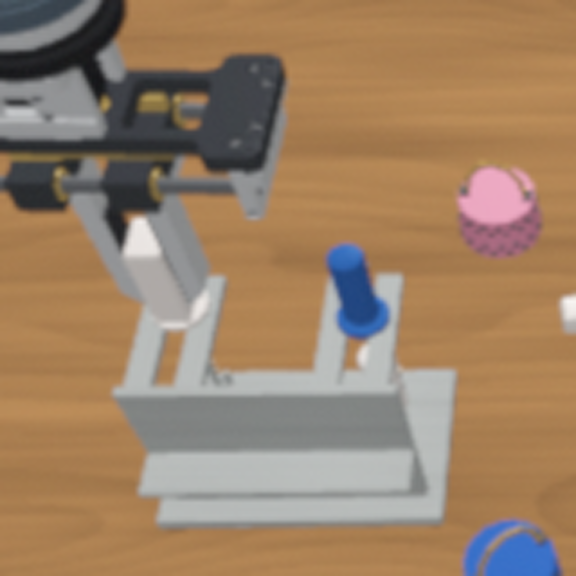

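Guard rests on the prongs (contact at TCP z 0.152, as at the grasp). Releasing and withdrawing.

Run:
```python
from workcell import r
from geo import *
x,y=.4757,-.2957
r.set_gripper(0.055); st(r,"open")
r.servo_line([x,y,.26],vel=.1); r.servo_line([x-.1,y-.05,.30],vel=.15); r.sleep(.3); st(r,"up")
for k in("scene","top"):
    p=r.camera(k); cv2.imwrite(f"pics/l_{k}.png",p["color"][:,:,::-1])
    for q in("hook","rack_slot","cartridge","brush","gasket"): print(k,q,[(d["score"],np.round(d["position"],4)) for d in r.pinpoint(p,q)][:5])
```

```text
open 43.84 [ 0.4749 -0.2951  0.1511] [-0.17  0.14 -0.12] [ 0.09 -0.12  0.02] 0.0552
up 46.33 [ 0.376  -0.3454  0.2997] [ 0.15  0.88 -0.05] [ 0.04 -0.13 -0.02] 0.0552
scene hook [(0.79, array([ 0.4729, -0.2954,  0.1191])), (0.45, array([ 0.7118, -0.0548,  0.0024]))]
scene rack_slot [(0.8, array([ 0.4775, -0.2923,  0.1215]))]
scene cartridge [(0.9, array([ 0.6425, -0.2906,  0.0011])), (0.89, array([ 5.916e-01, -1.149e-01, -5.000e-04])), (0.84, array([ 0.3172, -0.1354, -0.0029])), (0.8, array([0.5098, 0.2297, 0.003 ])), (0.78, array([ 6.454e-01, -2.048e-01, -2.000e-04]))]
scene brush [(0.75, array([ 0.5517,  0.2281, -0.0025])), (0.55, array([ 0.4856, -0.1955,  0.1204])), (0.49, array([ 0.4731, -0.2966,  0.0317]))]
scene gasket [(0.81, array([0.6311, 0.2044, 0.002 ]))]
top hook [(0.56, array([ 0.4753, -0.2945,  0.1196]))]
top rack_slot [(0.67, array([ 0.4767, -0.2951,  0.1219]))]
top cartridge [(0.9, array([ 6.403e-01, -2.031e-01, -5.000e-04])), (0.8, array([ 0.6402, -0.292 ,  0.0017])), (0.78, array([ 0.5121,  0.2296, -0.    ])), (0.7, array([ 0.3177, -0.14  , -0.0023])), (0.56, array([ 5.902e-01, -1.179e-01, -3.000e-04]))]
top brush [(0.56, array([ 0.481 , -0.1986,  0.1175]))]
top gasket [(0.83, array([0.6248, 0.2035, 0.0028]))]
```

View pics/l_scene.png

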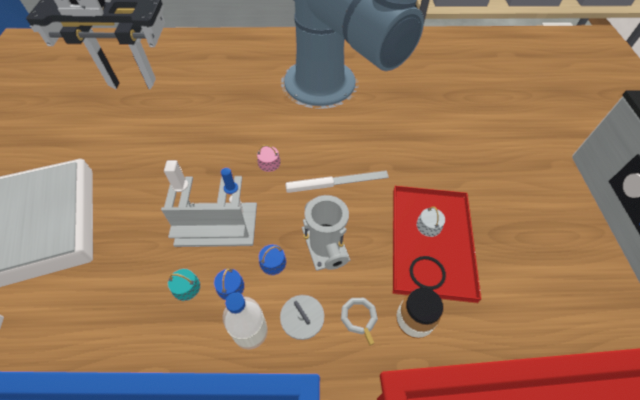

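View pics/l_top.png

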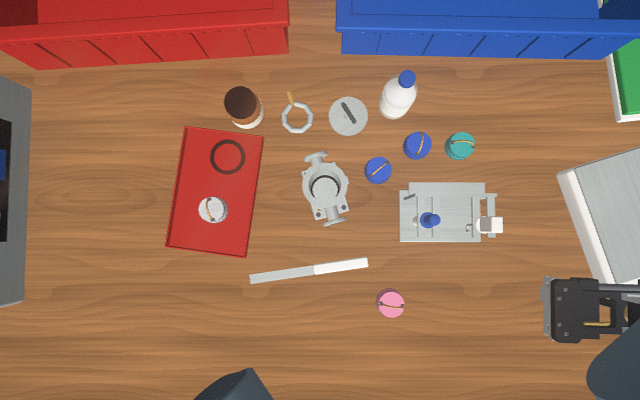

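Run:
```python
from workcell import r
r.job_done()
```

```text
the job is handed in; nothing more can be done
```

The cartridge stands in the red tray and the hook hangs back in its own slot. I handed the job in at about 46 s; no verdict is reported.

**What I did:** I took the white-handled hook from its slot. Two camera views put the bail's lean at about 0.1 rad, so I brought the toe under from the side away from the lean. I then felt for contact by lifting gently. The seal gave way under a steady pull, with wrist-force readings of 8–14 N (limit 20 N). I lifted the cartridge clear, set it down slowly in the tray, lowered the hook off the bail and backed it out. I then hung the hook up and withdrew the empty gripper.

**Last checks:**
- **Cartridge:** it looks upright, near (0.511, 0.230), about 40 mm from the tray's middle on the empty side.
- **Hook:** the network puts its origin at about (0.474, -0.295, 0.119), within about 5 mm of the slot point. The guard met the prongs at the same height as when I grasped the hook.
- **Bystanders:** these look unmoved by eye. The brush reads about 5 mm off and its handle about 3 pixels off, well under the 20 mm limit. Detections vary by several millimetres, so it may not have moved at all.
- **Disagreements:** the scene camera's best "brush" match was a false one, in the tray. The bail now leans slightly the other way. No force limit was approached, as far as the wrist sensor showed.

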